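Load the empty reel and hold the brake lever at its third notch

TASK

Pick up the empty flanged reel by its card core with a gentle grip (the thin core crushes if squeezed hard) and set it, flange down, fully home on the stand's spindle, then let go of it. Then press the stand's spring-return brake lever down past the first two notches to the third and keep it there, not higher and not down at its stop: finish while still holding the lever at the third notch. Leave the plain tube, the tape roll and the bin where they are.

Things in the scene. Friction and masses are not known exactly. Their poses are not given: they have to be found in the camera images.
- reel: Empty reel, 150 g, standing on the bench: a round plywood foot flange 130 mm in diameter and 5 mm thick, with one upright thin-walled cardboard core 50 mm outside, 40 mm bore (open right through), top of the core 90 mm above the underside. Origin: centre of the underside; z up along the core. The core crushes when the two fingers together press on it with more than 110 N (55 N each).
- tube: Bystander: plain cardboard tube without a flange, 50 mm outside, 120 mm tall, standing upright; origin at the centre of its foot. The reel and the tube may stand in either of two places. Leave it alone.
- tape: Bystander: roll of clear tape lying flat, 104 mm in diameter, 48 mm high; origin at the centre of its underside. Leave it alone.
- bin: Bystander: open grey bin of steel discs, 160 x 100 x 50 mm, 1 kg; origin at the centre of its underside. Leave it alone.
- stand: Fixed grey reel stand on the bench, its base plate 160 (x) x 300 (y) x 12 mm; origin on the bench, z up. The spindle stands at its y = -90 mm and the lever's pivot at y = +30 mm (between two posts up to 127 mm high); the lever points along its +y.
- seat (a point): Centre of the top of the stand's round steel platter (100 mm in diameter, 20 mm above the bench), on the spindle's axis. The spindle, a 33 mm post with tapered nose, rises 60 mm above this point. With the reel home its underside's centre is here. A low brake shoe (top 42 mm above the bench) stands just clear of the flange on the lever's side.
- pivot (a point): Hinge of the brake lever, 110 mm above the bench; hinge line along the stand's x. On its -x side a fixed steel arc of 80 mm radius carries three dark studs that mark the three notches; a pointer on the lever's arm sweeps past them from above.
- pad (a point): Centre of the upper face of the lever's black press pad (50 mm along the stand's x, 42 mm along the lever, 12 mm thick). It moves with the lever; it lies 130 mm from the pivot along the lever's arm and 6 mm above the arm's centre line.
- lever (a joint): Brake lever's angle in rad: 0 = up at rest, arm 0.40 rad above level; grows as the pad is pressed down (arm's angle above level = 0.40 minus this value). Notches, felt as clicks, at 0.18, 0.36 and 0.54; solid stop at 0.70. A spring always returns it to 0 when let go: about 5 N at the pad at the start, 9 N at the third notch, the notches adding or taking up to 3 N between.
Mind the look-alikes: they are no part of the job. What is shaped like the reel but grey is not meant.

How it is judged:
By the outcome, as a careful person would: the job done as asked, in the order asked, and still so for the second after the job is handed in, while the arm keeps its last pose, push and grip.
It also fails if it takes over 54 s, if anything falls off the work surface, if the arm or the gripper's body presses on something with over 40 N, if the wrist force passes 120 N, or if a joint passes its speed limit or range.

ROBOT

A 6-joint arm with a two-finger parallel gripper is mounted at the origin on the work surface. World frame = base frame: x ahead of the robot, y to its left, z up, the work surface at z = 0. Lengths are in m, angles in rad, forces in N, time in s.
With the tool pointing down it reaches from about 0.3 to 0.85 m from the base axis. Payload 5.4 kg.
Tool frame: the origin (TCP) lies midway between the tips of the shut fingers; the grasp point (between the pads) lies 19 mm behind it (grip_point_offset is the distance from the TCP to the grasp point, in m); z points along the fingers, y is the direction in which the jaws open and shut (so a half turn about z gives the same grasp; the last joint's range is limited). The gripper opens to 85 mm and grips with 20 to 120 N. Pads are 22 mm wide; open, the fingers measure 114 mm over their backs; the gripper's body (76 mm by 85 mm) begins 54 mm behind the grasp point. The pads swing forward as they close: fully open they stand 13 mm farther back than shut.
Start: joints at [1.046, 0.158, 1.597, -0, 1.386, -0.21], TCP at [0.178, 0.547, 0.231] pointing down, gripper open.
Joint ranges: [-2.91, 2.91], [-0.94, 2.29], [0.18, 2.7], [-1.29, 4.43], [0.17, 2.64], [-3, 3]. Speed limits (rad/s): [2.57, 2.57, 3.14, 3.14, 3.14, 3.14].

INTERFACE

Orientations are given as a unit quaternion [x, y, z, w].
In Python, from workcell import * gives the robot as it stands. The module is installed in compiled form; this text tells all that it offers.
- The arm moves only by the shell command python3 -m creep 'ROWS' [FORCE]. ROWS is JSON, a list of rows, each an object with "jaw": the opening, from -1 (shut) to 1 (fully open); "translation": the shift along the world's x, y, z in cm, a list of three; "turn": the turn, a rotation vector about the world's x, y, z in rad, a list of three. In form: [{"jaw": jaw, "translation": [tx, ty, tz], "turn": [wx, wy, wz]}, ...]. A call has exactly 8 rows; each row is the pose to reach, as a shift and turn from the pose commanded when the call began; what a row does not reach only later rows make up. A row lasts 1/10 s, in which the tool goes at most 50 mm and 8.59 degrees, less where a joint would pass 70% of its speed; a pose out of reach is approached as far as the arm can. A call with a gripper value outside its range is refused whole. The fingers move at their own pace and stop on an object; FORCE is the grip in N (left out, the last holds). Time passes only in rows, so rows that repeat a pose let the fingers close, or fill a call up. It gives the time, the measured TCP pose, the force and the opening at its end, in the units of the state.
- get_obs(): the state, without advancing time (a new reading comes with each control period).
- snapshot(name): name is "scene" or "top" or "wrist"; returns (picture, depth): 420x560x3 uint8, red, green, blue; 420x560 float32, m along the optical axis (not along the pixel's ray), 0 where there is no reading.
- calibration(name): a dict with "fx", "fy", "cx", "cy" (pixels), "extrinsics" (4x4, takes a point from camera to world coordinates). Camera axes: x right, y up, looking along -z (the intrinsics and any distortion apply to the point x, -y, -z); pixel columns grow to the right and rows downward; lengths in m; the calibration is good to about 2 mm. A picture is of the moment at which its call begins: read the wrist's pose just before it. calibration takes no time and is no camera call; for the wrist camera it gives the pose at the moment of the call.
- job_done(): hands the job in, once; it reports no verdict.
The state is a dict: "time": time; "joint_pos": joint angles; "qvel": joint speeds; "joint_efforts": joint torques, N m; "tcp_pos": TCP position; "orientation": TCP orientation; "wrist_force": force on the tool from outside, world axes, zero at the start; "moment": the same for the moment, N m; "finger_gap": finger opening in m.
Only numpy, scipy, OpenCV 4.12 (cv2) and the standard library are available. Lean on these libraries where they do the work, as an engineer would, in place of code of your own. Each camera call takes 0.05 s, during which the arm holds its last target. There are 200 camera calls.

## Working session

There is one attempt and no reset: what is moved stays moved. The work goes in short steps, Python scripts to look and compute and a shell command to move; the robot and the scene stay as the last step left them, time stands still between calls to the robot, and variables do not carry over. Pictures are saved under pics/ and viewed, about 8 in all and at most 12, crops included, and the job is handed in when it is done.

```bash
mkdir -p pics
cat > h.py <<'E'
import numpy as np, cv2
from workcell import *
def snap(n,f):
    c=calibration(n); p,d=snapshot(n); cv2.imwrite('pics/'+f+'.png',p[:,:,::-1]); np.savez('pics/'+f,p=p,d=d,E=c['extrinsics'],k=[c['fx'],c['fy'],c['cx'],c['cy']]); return p,d,c
def load(f):
    z=np.load('pics/'+f+'.npz'); return z['p'],z['d'],z['E'],z['k']
def cloud(f):
    p,d,E,k=load(f); v,u=np.mgrid[:d.shape[0],:d.shape[1]]
    P=np.stack([(u-k[2])/k[0]*d,-(v-k[3])/k[1]*d,-d],-1); W=P@np.array(E)[:3,:3].T+np.array(E)[:3,3]; W[d==0]=np.nan; return p,W
E
python3 - <<'E'
from h import *
for n in('top','scene'): p,d,c=snap(n,n+'0'); print(n,{k:v for k,v in c.items() if k!='extrinsics'}, np.round(c['extrinsics'],3).tolist(),(d>0).mean())
import cv2
a=cv2.imread('pics/top0.png')
print(get_obs())
E
```

```text
top {'fx': 487.11200069470794, 'fy': 487.11200069470794, 'cx': 274.3149197759635, 'cy': 212.02301431886946} [[0.021, 0.98, -0.199, 0.13], [-1.0, 0.022, 0.0, -0.032], [0.005, 0.199, 0.98, 1.516], [0.0, 0.0, 0.0, 1.0]] 0.9959523809523809
scene {'fx': 411.57752679767646, 'fy': 411.57752679767646, 'cx': 275.5356398842009, 'cy': 209.3098006165092} [[-0.708, -0.579, 0.406, 0.822], [0.707, -0.581, 0.403, 0.367], [0.002, 0.572, 0.82, 0.968], [0.0, 0.0, 0.0, 1.0]] 0.9959056122448979
{'time': 0.1, 'joint_pos': array([ 1.04590701e+00,  1.59000725e-01,  1.59812399e+00,  5.31198037e-06,
        1.38620668e+00, -2.10098527e-01]), 'qvel': array([ 0.00184942,  0.00081332, -0.00416161,  0.00291142, -0.00222273,
       -0.00061727]), 'joint_efforts': array([-1.92944672e-04, -3.96994865e+01, -3.32334781e+01, -1.04676164e-04,
        4.29164225e-03,  2.20248745e-05]), 'tcp_pos': array([0.17776596, 0.54625262, 0.23039825]), 'orientation': array([ 1.56746754e-01,  9.87638446e-01, -8.10387016e-04, -3.14782328e-04]), 'wrist_force': array([-0.07261157, -0.1882457 ,  0.98489939]), 'moment': array([-0.00532948, -0.02937699, -0.00916781]), 'finger_gap': 0.0851694652480198}
```

View pics/top0.png

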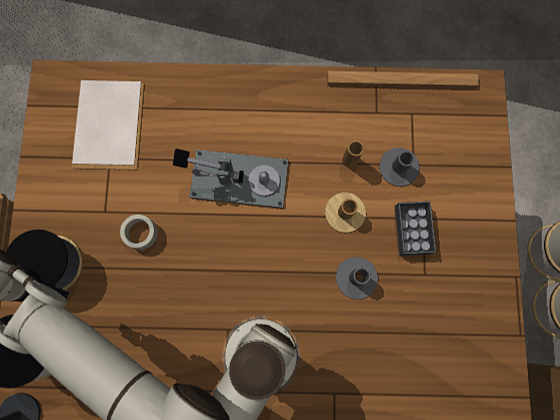

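View pics/scene0.png

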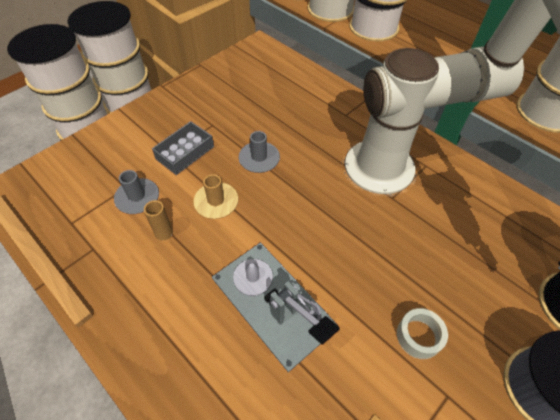

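The top view shows the wooden-flange reel at about (346,211), grey look-alikes at (400,167) and (357,278), the tube at (354,153), and the stand at (240,180) with its spindle at (265,178) and black pad at (181,158). I'll measure these next.

Run:
```python
from h import *
for f,cr in(('top0',(320,185,372,238)),('scene0',(185,165,245,222))):
    p,W=cloud(f); x0,y0,x1,y1=cr
    w=W[y0:y1,x0:x1].reshape(-1,3); 
    hsv=cv2.cvtColor(p,cv2.COLOR_RGB2HSV)[y0:y1,x0:x1].reshape(-1,3)
    m=(w[:,2]>.075)&(w[:,2]<.1); q=w[m]; (c,r)=cv2.minEnclosingCircle(q[:,:2].astype(np.float32)); print(f,'core',c,r,q[:,2].max(),m.sum())
    fl=w[(w[:,2]>.0025)&(w[:,2]<.009)];(c,r)=cv2.minEnclosingCircle(fl[:,:2].astype(np.float32)); print('flange',c,r,len(fl))
for f,cr in(('top0',(165,140,295,215)),('scene0',(205,235,345,370))):
    p,W=cloud(f); x0,y0,x1,y1=cr
    w=W[y0:y1,x0:x1].reshape(-1,3); c=p[y0:y1,x0:x1].reshape(-1,3).astype(int)
    pl=w[(w[:,2]>.007)&(w[:,2]<.016)&(c[:,0]-c[:,2]<15)]; print(f,'plate',cv2.minAreaRect(pl[:,:2].astype(np.float32)),len(pl))
    pt=w[(w[:,2]>.017)&(w[:,2]<.024)]; print('platter',cv2.minEnclosingCircle(pt[:,:2].astype(np.float32)),np.median(pt,0))
    for lo,hi in((.035,.06),(.06,.09),(.09,.125),(.125,.2)):
        q=w[(w[:,2]>lo)&(w[:,2]<hi)]
        if len(q): print(lo,len(q),np.round(np.median(q,0),4),q.min(0).round(3),q.max(0).round(3))
    b=w[(w[:,2]>.13)&(c.max(1)<45)]; print('pad',len(b),b.mean(0),b.min(0),b.max(0))
```

```text
top0 core (0.43983370065689087, -0.25743773579597473) 0.025622330605983734 0.09702742538237108 104
flange (0.45020347833633423, -0.2578651010990143) 0.10968275368213654 827
scene0 core (0.44465017318725586, -0.25559481978416443) 0.026625027880072594 0.09303662387853451 174
flange (0.422068327665329, -0.28880739212036133) 0.13177958130836487 800
top0 plate ((0.5427966117858887, 0.08280664682388306), (0.29851865768432617, 0.1607573926448822), 84.83490753173828) 2602
platter ((0.541526198387146, 0.08006998896598816), 0.15955671668052673) [0.5313223  0.01395558 0.01936001]
0.035 120 [0.5339 0.0806 0.0408] [ 0.519 -0.011  0.035] [0.571 0.142 0.06 ]
0.06 134 [0.5292 0.0104 0.0722] [ 0.519 -0.011  0.06 ] [0.568 0.211 0.09 ]
0.09 252 [0.536  0.1294 0.1179] [0.513 0.102 0.091] [0.58  0.214 0.125]
0.125 513 [0.5498 0.2194 0.1545] [0.518 0.105 0.125] [0.582 0.263 0.177]
pad 226 [0.55691573 0.24170648 0.16599877] [0.53075161 0.22150833 0.15399505] [0.58166653 0.26329589 0.17719481]
scene0 plate ((0.5463307499885559, 0.08445357531309128), (0.2987744212150574, 0.15895317494869232), 84.7117691040039) 4608
platter ((0.5482175946235657, 0.08323702216148376), 0.15766707062721252) [0.54820498 0.01372554 0.01952744]
0.035 183 [0.553  0.0767 0.0423] [ 0.529 -0.002  0.035] [0.578 0.143 0.06 ]
0.06 193 [0.5467 0.0143 0.0716] [ 0.524 -0.01   0.06 ] [0.578 0.145 0.09 ]
0.09 426 [0.5481 0.1332 0.1181] [0.519 0.104 0.09 ] [0.582 0.217 0.125]
0.125 1011 [0.5569 0.2232 0.1574] [0.523 0.105 0.125] [0.588 0.265 0.175]
pad 425 [0.562524   0.24422446 0.16673083] [0.53649747 0.22272009 0.1560775 ] [0.58721717 0.26387554 0.17468183]
```

The stand's yaw is about -5.2°. The spindle is near (.538, .012), the pad near (.56, .243) and the reel near (.442, -.2565). I'll move above the reel and turn the jaws along the stand's x.

```bash
python3 -m creep '[{"jaw":1,"translation":[2,-4.5,0],"turn":[0,0,-0.14]},{"jaw":1,"translation":[4,-9,0],"turn":[0,0,-0.28]},{"jaw":1,"translation":[6,-13.5,0],"turn":[0,0,-0.42]},{"jaw":1,"translation":[8,-18,0],"turn":[0,0,-0.56]},{"jaw":1,"translation":[10,-22.5,0],"turn":[0,0,-0.7]},{"jaw":1,"translation":[12,-27,0],"turn":[0,0,-0.84]},{"jaw":1,"translation":[14,-31.5,0],"turn":[0,0,-0.98]},{"jaw":1,"translation":[16,-36,0],"turn":[0,0,-1.12]}]' 40
python3 -m creep '[{"jaw":1,"translation":[1.5,-4.7,0],"turn":[0,0,-0.14]},{"jaw":1,"translation":[3,-9.4,0],"turn":[0,0,-0.23]},{"jaw":1,"translation":[4.5,-14.1,0],"turn":[0,0,-0.23]},{"jaw":1,"translation":[6,-18.8,0],"turn":[0,0,-0.23]},{"jaw":1,"translation":[7.5,-23.5,0],"turn":[0,0,-0.23]},{"jaw":1,"translation":[9,-28.2,0],"turn":[0,0,-0.23]},{"jaw":1,"translation":[10.4,-32.9,0],"turn":[0,0,-0.23]},{"jaw":1,"translation":[10.4,-37.6,0],"turn":[0,0,-0.23]}]' 40
python3 -m creep '[{"jaw":1,"translation":[0,-4.7,0],"turn":[0,0,0]},{"jaw":1,"translation":[0,-6.7,0],"turn":[0,0,0]},{"jaw":1,"translation":[0,-6.7,0],"turn":[0,0,0]},{"jaw":1,"translation":[0,-6.7,0],"turn":[0,0,0]},{"jaw":1,"translation":[0,-6.7,0],"turn":[0,0,0]},{"jaw":1,"translation":[0,-6.7,0],"turn":[0,0,0]},{"jaw":1,"translation":[0,-6.7,0],"turn":[0,0,0]},{"jaw":1,"translation":[0,-6.7,0],"turn":[0,0,0]}]' 40
python3 - <<'E'
from h import *
snap('wrist','w1'); o=get_obs(); print(o['joint_pos'].round(3),o['tcp_pos'],o['orientation'])
p,W=cloud('w1'); w=W.reshape(-1,3)
m=(w[:,2]>.08)&(w[:,2]<.1)&(np.hypot(w[:,0]-.442,w[:,1]+.2565)<.05);q=w[m].astype(np.float32)
print(m.sum(),cv2.minEnclosingCircle(q[:,:2]),q[:,2].max())
m=(abs(w[:,2]-.005)<.0025)&(np.hypot(w[:,0]-.442,w[:,1]+.2565)<.09);q=w[m].astype(np.float32)
print(m.sum(),cv2.minEnclosingCircle(q[:,:2]))
E
```

```text
time: 0.9
tcp_pos: [0.3381, 0.1849, 0.2311]
orientation: [0.659, 0.752, 0.0, 0.0]
wrist_force: [1.4, 0.1, 0.4]
finger_gap: 0.0859
time: 1.7
tcp_pos: [0.4425, -0.1913, 0.2308]
orientation: [0.74, 0.673, 0.0, -0.0]
wrist_force: [1.7, -0.2, 0.4]
finger_gap: 0.0849
time: 2.5
tcp_pos: [0.4422, -0.2557, 0.2314]
orientation: [0.739, 0.673, -0.0, 0.0]
wrist_force: [0.2, 0.6, 0.8]
finger_gap: 0.0858
[-0.761 -0.009  1.774  0.     1.377 -0.668] [ 0.44217059 -0.25584375  0.23142853] [7.39311127e-01 6.73363974e-01 1.50726087e-05 1.27531873e-04]Traceback (most recent call last):
  File "<stdin>", line 5, in <module>
cv2.error: OpenCV(4.12.0) /io/opencv/modules/imgproc/src/shapedescr.cpp:201: error: (-215:Assertion failed) count >= 0 && (depth == CV_32F || depth == CV_32S) in function 'minEnclosingCircle'
```

View pics/w1.png

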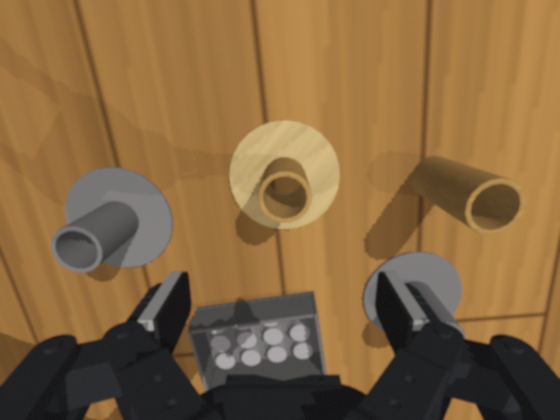

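The wrist view shows the wooden reel's core top at about (286,197) and its flange at (285,175). The grey look-alikes are left and right, with the tube at (493,205). No points passed my filter, so I'll check the wrist geometry.

Run:
```python
from h import *
p,W=cloud('w1'); _,d,E,k=load('w1'); print(np.round(E,3),k,(d>0).mean())
for u,v in((286,178),(286,222),(262,197),(310,197),(285,135),(239,175),(30,30)): print(u,v,W[v,u],d[v,u])
```

```text
[[ 0.996  0.088  0.028  0.449]
 [-0.093  0.946  0.312 -0.175]
 [ 0.001 -0.313  0.95   0.375]
 [ 0.     0.     0.     1.   ]] [322.19358293 322.19358293 282.79812585 210.18532174] 0.9958205782312926
286 178 [ 0.445701   -0.25825829  0.00059545] 0.3812197
286 222 [ 0.44279881 -0.28017722  0.09059403] 0.30267507
262 197 [ 0.42306642 -0.25393715  0.09022473] 0.29539233
310 197 [ 0.46685957 -0.25788982  0.09067221] 0.29496858
285 135 [ 0.44902386 -0.20809016  0.00633627] 0.3600186
239 175 [ 0.39167109 -0.24844417  0.00601397] 0.37453175
30 30 [ 0.1966502  -0.07878122  0.0004125 ] 0.3323925
```

```bash
cat >> h.py <<'E'
def circ(f,c,z0,z1,r):
    p,W=cloud(f); w=W.reshape(-1,3); m=(w[:,2]>z0)&(w[:,2]<z1)&(np.hypot(w[:,0]-c[0],w[:,1]-c[1])<r); q=w[m][:,:2].astype(np.float32).copy()
    return m.sum(),cv2.minEnclosingCircle(q) if len(q) else None
E
python3 - <<'E'
from h import *
print(circ('w1',(.445,-.256),.085,.095,.035),circ('w1',(.445,-.256),.0035,.008,.075))
E
```

```text
(np.int64(883), ((0.4431009590625763, -0.25629353523254395), 0.02496163733303547)) (np.int64(6654), ((0.4430789649486542, -0.2565631568431854), 0.0649615079164505))
```

Refined reel centre: (.4431, -.2564). Next I descend and grip at 35 N.

```bash
python3 -m creep '[{"jaw":1,"translation":[0.1,-0.06,-4],"turn":[0,0,0]},{"jaw":1,"translation":[0.1,-0.06,-8],"turn":[0,0,0]},{"jaw":1,"translation":[0.1,-0.06,-12],"turn":[0,0,0]},{"jaw":1,"translation":[0.1,-0.06,-15],"turn":[0,0,0]},{"jaw":1,"translation":[0.1,-0.06,-17.5],"turn":[0,0,0]},{"jaw":1,"translation":[0.1,-0.06,-18.8],"turn":[0,0,0]},{"jaw":1,"translation":[0.1,-0.06,-18.8],"turn":[0,0,0]},{"jaw":1,"translation":[0.1,-0.06,-18.8],"turn":[0,0,0]}]' 35
python3 -m creep '[{"jaw":0.4,"translation":[0,0,0],"turn":[0,0,0]},{"jaw":0.2,"translation":[0,0,0],"turn":[0,0,0]},{"jaw":0.1,"translation":[0,0,0],"turn":[0,0,0]},{"jaw":0,"translation":[0,0,0],"turn":[0,0,0]},{"jaw":-0.1,"translation":[0,0,0],"turn":[0,0,0]},{"jaw":-0.2,"translation":[0,0,0],"turn":[0,0,0]},{"jaw":-0.3,"translation":[0,0,0],"turn":[0,0,0]},{"jaw":-0.3,"translation":[0,0,0],"turn":[0,0,0]}]' 35
python3 -m creep '[{"jaw":-0.5,"translation":[0,0,0],"turn":[0,0,0]},{"jaw":-0.5,"translation":[0,0,0],"turn":[0,0,0]},{"jaw":-0.5,"translation":[0,0,1],"turn":[0,0,0]},{"jaw":-0.5,"translation":[0,0,2],"turn":[0,0,0]},{"jaw":-0.5,"translation":[0,0,4],"turn":[0,0,0]},{"jaw":-0.5,"translation":[0,0,6],"turn":[0,0,0]},{"jaw":-0.5,"translation":[0,0,9],"turn":[0,0,0]},{"jaw":-0.5,"translation":[0,0,12],"turn":[0,0,0]}]' 35
```

```text
time: 3.35
tcp_pos: [0.4437, -0.2574, 0.0443]
orientation: [0.74, 0.673, 0.0, 0.001]
wrist_force: [0.1, -0.3, -0.8]
finger_gap: 0.0854
time: 4.15
tcp_pos: [0.4438, -0.2576, 0.0446]
orientation: [0.74, 0.673, 0.0, 0.001]
wrist_force: [-0.5, 0.1, 5.6]
finger_gap: 0.0486
time: 4.95
tcp_pos: [0.4427, -0.2565, 0.1646]
orientation: [0.74, 0.673, 0.0, -0.0]
wrist_force: [0.5, -1.2, -0.1]
finger_gap: 0.0486
```

```bash
python3 -m creep '[{"jaw":-0.5,"translation":[2,2.5,0.5],"turn":[0,0,0]},{"jaw":-0.5,"translation":[4,5,1],"turn":[0,0,0]},{"jaw":-0.5,"translation":[6,7.5,1.5],"turn":[0,0,0]},{"jaw":-0.5,"translation":[8,9.5,2],"turn":[0,0,0]},{"jaw":-0.5,"translation":[9.5,10.6,2],"turn":[0,0,0]},{"jaw":-0.5,"translation":[9.5,10.6,2],"turn":[0,0,0]},{"jaw":-0.5,"translation":[9.5,10.6,2],"turn":[0,0,0]},{"jaw":-0.5,"translation":[9.5,10.6,2],"turn":[0,0,0]}]' 35
python3 - <<'E'
from h import *
snap('wrist','w2');snap('scene','s2'); print(get_obs()['tcp_pos'])
for z in((.075,.082),(.07,.075),(.062,.07),(.05,.06)): print(z,circ('w2',(.538,.012),*z,.03))
print(circ('w2',(.538,.012),.017,.023,.053))
p,W=cloud('w2'); w=W.reshape(-1,3)
t=get_obs()['tcp_pos']; 
for z in((.12,.14),(.2,.23)): print(circ('w2',t[:2],*z,.08))
a=cv2.imread('pics/w2.png');b=cv2.imread('pics/s2.png')
cv2.imwrite('pics/c2.png',cv2.resize(np.hstack([a,b]),(800,300)))
E
```

```text
time: 5.75
tcp_pos: [0.5373, -0.1514, 0.1833]
orientation: [0.74, 0.673, -0.0, -0.0]
wrist_force: [0.0, 0.4, -0.6]
finger_gap: 0.0485
[ 0.5373835  -0.15151841  0.18326012]
(0.075, 0.082) (np.int64(48), ((0.5379970073699951, -0.003340788185596466), 0.0058166407980024815))
(0.07, 0.075) (np.int64(206), ((0.5388674736022949, -0.00199794489890337), 0.011122292838990688))
(0.062, 0.07) (np.int64(420), ((0.5382152199745178, -0.00097829254809767), 0.01538520585745573))
(0.05, 0.06) (np.int64(128), ((0.5391049385070801, -0.0006858209380879998), 0.015679052099585533))
(np.int64(5610), ((0.5387728214263916, 0.0022334367968142033), 0.049745574593544006))
(np.int64(0), None)
(np.int64(14958), ((0.5373626351356506, -0.14421328902244568), 0.046798355877399445))
```

View pics/c2.png

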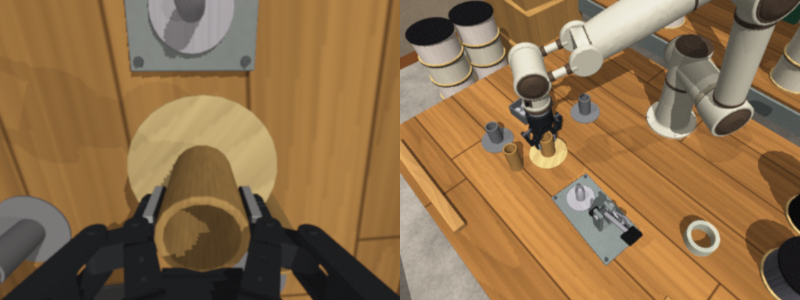

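The reel is held upright in the jaws, and the spindle is at the top edge of the wrist view, partly cut off. I'll go a bit nearer and look again.

```bash
python3 -m creep '[{"jaw":-0.5,"translation":[0.1,2,0],"turn":[0,0,0]},{"jaw":-0.5,"translation":[0.1,4,0],"turn":[0,0,0]},{"jaw":-0.5,"translation":[0.1,5,0],"turn":[0,0,0]},{"jaw":-0.5,"translation":[0.1,5,0],"turn":[0,0,0]},{"jaw":-0.5,"translation":[0.1,5,0],"turn":[0,0,0]},{"jaw":-0.5,"translation":[0.1,5,0],"turn":[0,0,0]},{"jaw":-0.5,"translation":[0.1,5,0],"turn":[0,0,0]},{"jaw":-0.5,"translation":[0.1,5,0],"turn":[0,0,0]}]' 35
python3 - <<'E'
from h import *
snap('wrist','w3'); t=get_obs()['tcp_pos']; print(t)
for z in((.076,.082),(.07,.076),(.062,.07),(.05,.06)): print(z,circ('w3',(.538,.005),*z,.03))
print(circ('w3',(.538,.004),.017,.023,.058))
p,W=cloud('w3'); w=W.reshape(-1,3)
hs=cv2.cvtColor(p,cv2.COLOR_RGB2HSV).reshape(-1,3)
m=(np.hypot(*(w[:,:2]-t[:2]).T)<.08)&(hs[:,1]>60)&(hs[:,2]>60)
h=np.histogram(w[m,2],np.arange(.1,.26,.005)); print(list(zip(h[1].round(3),h[0])))
q=w[m&(w[:,2]>.136)&(w[:,2]<.152)]
A=np.c_[q[:,:2]-t[:2],np.ones(len(q))]; print('flange plane',np.linalg.lstsq(A,q[:,2],rcond=None)[0], np.array(cv2.minEnclosingCircle(q[:,:2].astype(np.float32).copy())[0])-t[:2],cv2.minEnclosingCircle(q[:,:2].astype(np.float32).copy())[1])
q=w[m&(w[:,2]>.223)&(w[:,2]<.235)];
if len(q): print('rim',q[:,2].max(),np.array(cv2.minEnclosingCircle(q[:,:2].astype(np.float32).copy())[0])-t[:2],cv2.minEnclosingCircle(q[:,:2].astype(np.float32).copy())[1])
E
```

```text
time: 6.65
tcp_pos: [0.539, -0.1014, 0.1833]
orientation: [0.74, 0.673, -0.0, 0.0]
wrist_force: [-0.1, 0.2, -1.3]
finger_gap: 0.0487
[ 0.53905403 -0.10128905  0.18328899]
(0.076, 0.082) (np.int64(498), ((0.5386516451835632, 0.003987521398812532), 0.009237397462129593))
(0.07, 0.076) (np.int64(462), ((0.5388983488082886, 0.004004975780844688), 0.012883898802101612))
(0.062, 0.07) (np.int64(626), ((0.5384958386421204, 0.004095426760613918), 0.016482781618833542))
(0.05, 0.06) (np.int64(6), ((0.5457398891448975, -0.009543847292661667), 0.005334274843335152))
(np.int64(9221), ((0.5385040640830994, 0.00419178232550621), 0.050071898847818375))
[(np.float64(0.1), np.int64(0)), (np.float64(0.105), np.int64(0)), (np.float64(0.11), np.int64(0)), (np.float64(0.115), np.int64(0)), (np.float64(0.12), np.int64(0)), (np.float64(0.125), np.int64(0)), (np.float64(0.13), np.int64(0)), (np.float64(0.135), np.int64(0)), (np.float64(0.14), np.int64(16910)), (np.float64(0.145), np.int64(2079)), (np.float64(0.15), np.int64(177)), (np.float64(0.155), np.int64(210)), (np.float64(0.16), np.int64(239)), (np.float64(0.165), np.int64(372)), (np.float64(0.17), np.int64(470)), (np.float64(0.175), np.int64(572)), (np.float64(0.18), np.int64(671)), (np.float64(0.185), np.int64(766)), (np.float64(0.19), np.int64(908)), (np.float64(0.195), np.int64(1038)), (np.float64(0.2), np.int64(1150)), (np.float64(0.205), np.int64(1288)), (np.float64(0.21), np.int64(1458)), (np.float64(0.215), np.int64(1656)), (np.float64(0.22), np.int64(1887)), (np.float64(0.225), np.int64(4965)), (np.float64(0.23), np.int64(208)), (np.float64(0.235), np.int64(75)), (np.float64(0.24), np.int64(113)), (np.float64(0.245), np.int64(63)), (np.float64(0.25), np.int64(67))]
flange plane [-1.31840331e-04 -2.46462034e-04  1.44256003e-01] [-0.00034171  0.00108255] 0.06496042013168335
rim 0.23495958516307386 [0.00113499 0.01188632] 0.05580400303006172
```

The spindle is at (.5386, .0041), and the reel's offset from the TCP is (-.3, +1.1) mm with no tilt. I'll move over the spindle and lower the reel partway.

```bash
python3 -m creep '[{"jaw":-0.5,"translation":[0,3,0],"turn":[0,0,0]},{"jaw":-0.5,"translation":[0,6,0],"turn":[0,0,0]},{"jaw":-0.5,"translation":[0,9,0],"turn":[0,0,0]},{"jaw":-0.5,"translation":[0,10.4,0],"turn":[0,0,0]},{"jaw":-0.5,"translation":[0,10.4,-1.5],"turn":[0,0,0]},{"jaw":-0.5,"translation":[0,10.4,-4],"turn":[0,0,0]},{"jaw":-0.5,"translation":[0,10.4,-5],"turn":[0,0,0]},{"jaw":-0.5,"translation":[0,10.4,-5],"turn":[0,0,0]}]' 35
python3 -m creep '[{"jaw":-0.5,"translation":[0,0,-0.5],"turn":[0,0,0]},{"jaw":-0.5,"translation":[0,0,-1],"turn":[0,0,0]},{"jaw":-0.5,"translation":[0,0,-1.5],"turn":[0,0,0]},{"jaw":-0.5,"translation":[0,0,-2],"turn":[0,0,0]},{"jaw":-0.5,"translation":[0,0,-2.5],"turn":[0,0,0]},{"jaw":-0.5,"translation":[0,0,-3],"turn":[0,0,0]},{"jaw":-0.5,"translation":[0,0,-3],"turn":[0,0,0]},{"jaw":-0.5,"translation":[0,0,-3],"turn":[0,0,0]}]' 35
```

```text
time: 7.5
tcp_pos: [0.5373, 0.0026, 0.1308]
orientation: [0.74, 0.673, -0.002, -0.002]
wrist_force: [0.3, -0.4, -1.5]
finger_gap: 0.0489
time: 8.3
tcp_pos: [0.539, 0.0032, 0.1032]
orientation: [0.74, 0.673, -0.0, -0.0]
wrist_force: [0.1, -1.0, -0.6]
finger_gap: 0.0488
```

```bash
python3 -m creep '[{"jaw":-0.5,"translation":[0,0,-0.7],"turn":[0,0,0]},{"jaw":-0.5,"translation":[0,0,-1.4],"turn":[0,0,0]},{"jaw":-0.5,"translation":[0,0,-2.1],"turn":[0,0,0]},{"jaw":-0.5,"translation":[0,0,-2.8],"turn":[0,0,0]},{"jaw":-0.5,"translation":[0,0,-3.3],"turn":[0,0,0]},{"jaw":-0.5,"translation":[0,0,-3.6],"turn":[0,0,0]},{"jaw":-0.5,"translation":[0,0,-3.6],"turn":[0,0,0]},{"jaw":-0.5,"translation":[0,0,-3.6],"turn":[0,0,0]}]' 35
python3 -m creep '[{"jaw":-0.5,"translation":[0,0,-0.1],"turn":[0,0,0]},{"jaw":-0.5,"translation":[0,0,-0.2],"turn":[0,0,0]},{"jaw":-0.5,"translation":[0,0,-0.3],"turn":[0,0,0]},{"jaw":-0.5,"translation":[0,0,-0.3],"turn":[0,0,0]},{"jaw":-0.5,"translation":[0,0,-0.3],"turn":[0,0,0]},{"jaw":-0.5,"translation":[0,0,-0.3],"turn":[0,0,0]},{"jaw":-0.5,"translation":[0,0,-0.3],"turn":[0,0,0]},{"jaw":-0.5,"translation":[0,0,-0.3],"turn":[0,0,0]}]' 35
```

```text
time: 9.1
tcp_pos: [0.5392, 0.0031, 0.0675]
orientation: [0.74, 0.673, 0.0, 0.0]
wrist_force: [-0.1, -0.3, -0.4]
finger_gap: 0.0485
time: 9.9
tcp_pos: [0.5392, 0.0031, 0.0646]
orientation: [0.74, 0.673, 0.0, 0.0]
wrist_force: [-1.9, 1.4, 4.6]
finger_gap: 0.0482
```

Contact at the seat height. I'll open, rise and check.

```bash
python3 -m creep '[{"jaw":0,"translation":[0,0,0],"turn":[0,0,0]},{"jaw":0.5,"translation":[0,0,0],"turn":[0,0,0]},{"jaw":1,"translation":[0,0,0],"turn":[0,0,0]},{"jaw":1,"translation":[0,0,0],"turn":[0,0,0]},{"jaw":1,"translation":[0,0,0],"turn":[0,0,0]},{"jaw":1,"translation":[0,0,0],"turn":[0,0,0]},{"jaw":1,"translation":[0,0,0],"turn":[0,0,0]},{"jaw":1,"translation":[0,0,0.5],"turn":[0,0,0]}]' 35
python3 -m creep '[{"jaw":1,"translation":[0,0,2],"turn":[0,0,0]},{"jaw":1,"translation":[0,0,4],"turn":[0,0,0]},{"jaw":1,"translation":[0,0,7],"turn":[0,0,0]},{"jaw":1,"translation":[0,0,11],"turn":[0,0,0]},{"jaw":1,"translation":[0,0,15],"turn":[0,0,0]},{"jaw":1,"translation":[0,0,19],"turn":[0,0,0]},{"jaw":1,"translation":[0,0,20],"turn":[0,0,0]},{"jaw":1,"translation":[0,0,20],"turn":[0,0,0]}]' 35
python3 - <<'E'
from h import *
snap('wrist','w4'); snap('scene','s4'); print(get_obs()['tcp_pos'])
c=(.5386,.0041)
print('rim',circ('w4',c,.104,.116,.035),'fl',circ('w4',c,.0225,.029,.07))
p,W=cloud('w4'); w=W.reshape(-1,3); r=np.hypot(*(w[:,:2]-c).T)
q=w[(r>.035)&(r<.062)&(w[:,2]<.04)]; print(np.median(q[:,2]),np.linalg.lstsq(np.c_[q[:,:2]-c,np.ones(len(q))],q[:,2],rcond=None)[0])
q=w[(r>.02)&(r<.026)&(w[:,2]>.1)&(w[:,2]<.12)]; print('rim z',np.median(q[:,2]))
a=cv2.imread('pics/w4.png');b=cv2.imread('pics/s4.png')
cv2.imwrite('pics/c4.png',cv2.resize(np.hstack([a,b]),(800,300)))
E
```

```text
time: 10.7
tcp_pos: [0.5384, 0.0033, 0.0688]
orientation: [0.74, 0.673, -0.0, -0.001]
wrist_force: [-0.4, -0.4, 0.8]
finger_gap: 0.0854
time: 11.5
tcp_pos: [0.5402, 0.0029, 0.2719]
orientation: [0.74, 0.673, 0.001, 0.002]
wrist_force: [-0.1, -0.1, -1.0]
finger_gap: 0.0855
[0.53835304 0.00327928 0.26787045]
rim (np.int64(801), ((0.5387563705444336, 0.004295195918530226), 0.02503650262951851)) fl (np.int64(6180), ((0.5387355089187622, 0.003927708137780428), 0.06501995772123337))
0.02562347000910456 [0.00078974 0.0001251  0.0256376 ]
rim z 0.11025070314610047
```

View pics/c4.png

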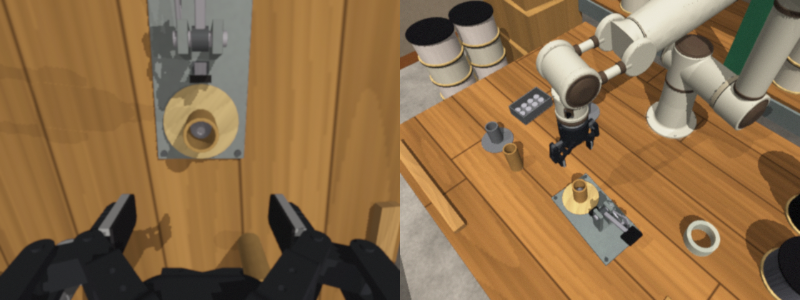

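The reel is home: flange top at .0256 and rim at .110, level, and on the spindle axis. Next, the lever. I'll shut the jaws and move above the pad.

```bash
python3 -m creep '[{"jaw":-1,"translation":[0.5,4,0],"turn":[0,0,0]},{"jaw":-1,"translation":[0.9,8,0],"turn":[0,0,0]},{"jaw":-1,"translation":[1.3,12,0],"turn":[0,0,0]},{"jaw":-1,"translation":[1.6,16,0],"turn":[0,0,0]},{"jaw":-1,"translation":[1.9,20,-1],"turn":[0,0,0]},{"jaw":-1,"translation":[2.1,23,-3],"turn":[0,0,0]},{"jaw":-1,"translation":[2.2,24.2,-6],"turn":[0,0,0]},{"jaw":-1,"translation":[2.2,24.2,-7],"turn":[0,0,0]}]' 35
python3 - <<'E'
from h import *
snap('wrist','w5'); snap('scene','s5');snap('top','t5'); o=get_obs();print(o['time'],o['tcp_pos'],o['wrist_force'].round(1),o['finger_gap'])
p,W=cloud('w5'); w=W.reshape(-1,3); m=(p.reshape(-1,3).max(1)<50)&(abs(w[:,0]-.56)<.04)&(abs(w[:,1]-.24)<.04)&(w[:,2]<.182)&(w[:,2]>.14); q=w[m]; print(len(q),q.min(0),q.max(0))
a=cv2.imread('pics/w5.png');b=cv2.imread('pics/s5.png')[180:420,240:560]
cv2.imwrite('pics/c5.png',np.hstack([cv2.resize(a,(400,300)),cv2.resize(b,(400,300))]))
E
```

```text
time: 12.4
tcp_pos: [0.5574, 0.246, 0.1929]
orientation: [0.739, 0.674, -0.004, -0.003]
wrist_force: [-0.2, -0.5, -0.1]
finger_gap: -0.0001
12.55 [0.56012517 0.24409173 0.19773407] [0.  0.1 0.4] 0.00040591003436484376
3638 [0.53499406 0.22289958 0.15932438] [0.58553849 0.26538081 0.17538251]
```

View pics/c5.png

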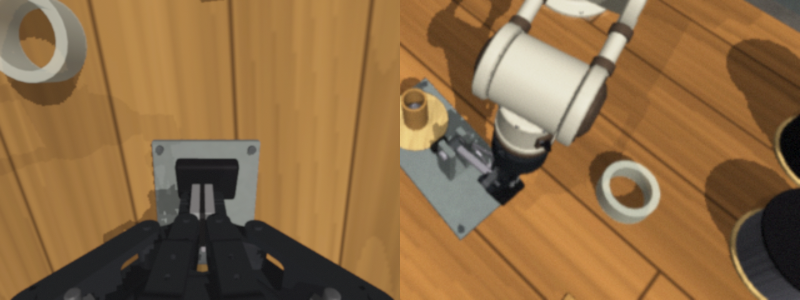

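The shut fingertips are above the pad at about (207,190) in the crop, and the pad geometry matches the model. I'll press down gradually.

```bash
python3 -m creep '[{"jaw":-1,"translation":[0.0,0.0,-1.5],"turn":[0,0,0]},{"jaw":-1,"translation":[0.0,0.1,-2.3],"turn":[0,0,0]},{"jaw":-1,"translation":[0.0,0.2,-3],"turn":[0,0,0]},{"jaw":-1,"translation":[0.05,0.3,-3.6],"turn":[0,0,0]},{"jaw":-1,"translation":[0.05,0.4,-4.2],"turn":[0,0,0]},{"jaw":-1,"translation":[0.1,0.4,-4.8],"turn":[0,0,0]},{"jaw":-1,"translation":[0.1,0.5,-5.4],"turn":[0,0,0]},{"jaw":-1,"translation":[0.1,0.5,-6],"turn":[0,0,0]}]' 35
python3 -m creep '[{"jaw":-1,"translation":[0.0,0.0,-0.5],"turn":[0,0,0]},{"jaw":-1,"translation":[0.0,0.1,-1],"turn":[0,0,0]},{"jaw":-1,"translation":[0.0,0.1,-1.5],"turn":[0,0,0]},{"jaw":-1,"translation":[0.05,0.2,-2],"turn":[0,0,0]},{"jaw":-1,"translation":[0.05,0.2,-2.5],"turn":[0,0,0]},{"jaw":-1,"translation":[0.05,0.2,-2.9],"turn":[0,0,0]},{"jaw":-1,"translation":[0.05,0.2,-3.1],"turn":[0,0,0]},{"jaw":-1,"translation":[0.05,0.2,-3.1],"turn":[0,0,0]}]' 35
cat > pad.py <<'E'
import sys
from h import *
n=sys.argv[1]; snap('wrist','w'+n); snap('scene','s'+n); snap('top','t'+n); o=get_obs(); print(o['time'],o['tcp_pos'],o['wrist_force'].round(1),o['qvel'].round(3))
pv=np.array([.5497,.1236]); d=np.array([.0924,.9957]); e=np.array([.9957,-.0924])
for f in 'wst':
    p,W=cloud(f+n); w=W.reshape(-1,3); X=(w[:,:2]-pv)@d; Y=(w[:,:2]-pv)@e
    for nm,m in (('pad sides',(abs(Y)<.023)&(abs(Y)>.014)&(X>.112)&(X<.149)&(w[:,2]>.075)&(w[:,2]<.13)&(p.reshape(-1,3).max(1)<60)),):
        if m.sum()>20:
            k=np.polyfit(X[m],w[m,2],1); r=w[m,2]-np.polyval(k,X[m]); m2=np.where(m)[0][abs(r)<.003]; k=np.polyfit(X[m2],w[m2,2],1)
            z=np.polyval(k,.1296); print(f,nm,len(m2),'slope ang',np.arctan(k[0]),'z@129.6',z,'lever est slope',.4-np.arctan(k[0]),'lever est z',.54-(z-.0978)/.13)
E
python3 pad.py 6
```

```text
time: 13.35
tcp_pos: [0.5632, 0.2512, 0.1406]
orientation: [0.74, 0.673, 0.002, 0.0]
wrist_force: [-0.1, 4.0, 10.1]
finger_gap: -0.0003
time: 14.15
tcp_pos: [0.5633, 0.2528, 0.1092]
orientation: [0.74, 0.673, 0.001, 0.0]
wrist_force: [-2.1, 3.0, 7.8]
finger_gap: -0.0
14.3 [0.56332296 0.25279892 0.1094323 ] [-1.6  2.2  6.6] [ 0.001 -0.001 -0.002  0.001  0.001 -0.   ]
w pad sides 2062 slope ang -0.052343252279213985 z@129.6 0.10947992161745987 lever est slope 0.452343252279214 lever est z 0.45015444909646257
s pad sides 43 slope ang -0.15164069597111837 z@129.6 0.10947320897258922 lever est slope 0.5516406959711184 lever est z 0.4502060848262368
```

```bash
python3 -m creep '[{"jaw":-1,"translation":[0,0,-0.3],"turn":[0,0,0]},{"jaw":-1,"translation":[0,0,-0.5],"turn":[0,0,0]},{"jaw":-1,"translation":[0,0,-0.7],"turn":[0,0,0]},{"jaw":-1,"translation":[0,0,-0.85],"turn":[0,0,0]},{"jaw":-1,"translation":[0,0,-0.95],"turn":[0,0,0]},{"jaw":-1,"translation":[0,0,-1.05],"turn":[0,0,0]},{"jaw":-1,"translation":[0,0,-1.05],"turn":[0,0,0]},{"jaw":-1,"translation":[0,0,-1.05],"turn":[0,0,0]}]' 35
python3 pad.py 7
python3 - <<'E'
from h import *
c=(.5386,.0041)
for f in('s7','t7'): print(f,circ(f,c,.1,.12,.04),circ(f,c,.0225,.03,.075))
a=cv2.imread('pics/w7.png'); b=cv2.imread('pics/s7.png')[200:380,200:440]
cv2.imwrite('pics/c7.png',np.hstack([cv2.resize(a,(400,300)),cv2.resize(b,(400,300))]))
E
```

```text
time: 15.1
tcp_pos: [0.5633, 0.2524, 0.0989]
orientation: [0.74, 0.673, 0.001, 0.0]
wrist_force: [-0.8, 1.0, 8.7]
finger_gap: 0.0
15.25 [0.56333117 0.25235004 0.09899889] [-1.7  1.9  7.9] [-0.    -0.001  0.    -0.001  0.002  0.001]
w pad sides 2163 slope ang -0.13898492569712834 z@129.6 0.09866636038587245 lever est slope 0.5389849256971284 lever est z 0.5333356893394426
s pad sides 38 slope ang -0.14050258212484668 z@129.6 0.09763469476143513 lever est slope 0.5405025821248467 lever est z 0.5412715787581913
s7 (np.int64(167), ((0.5396430492401123, 0.005145218688994646), 0.025311307981610298)) (np.int64(1103), ((0.5399389266967773, 0.005498648155480623), 0.06481131166219711))
t7 (np.int64(95), ((0.5354434251785278, 0.0023749531246721745), 0.025596002116799355)) (np.int64(612), ((0.5354757308959961, 0.0032318714074790478), 0.06492120772600174))
```

View pics/c7.png

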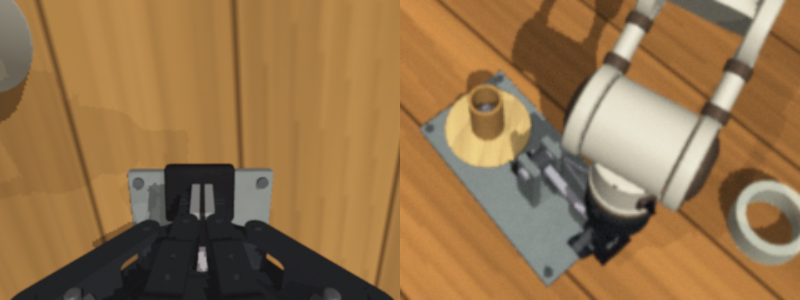

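The fingers hold the pad down near (200,195) and the reel sits on the spindle. All lever estimates fall between 0.533 and 0.541, and the arm is still, so I'll hand in.

```bash
python3 -c "
from workcell import *
print(job_done())"
```

```text
the job is handed in; nothing more can be done
None
```

I set the reel home on the spindle and let go of it. I then pressed the brake lever to the third notch and was holding it there at hand-in, at about 15.3 s. `job_done()` gives no verdict, so this rests on my own checks.

- **Reel:** I gripped the card core at 35 N, well under the 110 N crush limit. After release, the flange top was 25.6 mm above the bench (25 mm expected) and the core top 110.3 mm (110 mm expected). It was level and within about 0.3 mm of the spindle axis.
- **Lever:** the estimates from the pad's slope and height were 0.533–0.541 rad, against a target of 0.54. The push was about 8 N (about 9 N expected at that notch), and the arm was still. The click itself wasn't seen directly in the force readings.
- **Camera disagreement:** the top and scene cameras differ by about 4 mm in horizontal position, which fits their calibration error. I relied on the wrist camera for the reel and spindle.
- **Bystanders:** I did not touch the tube, tape or bin, but I did not measure their positions again at the end.

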